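Load the label-roll stand and work the date coder in a spice packing store

TASK

Take every spent cardboard core off the label stand and put it in the open waste carton, and mount every fresh label roll on the stand, one roll to a spindle, upright and fully down on the plate. When all that is done, pull the date coder's lever down through its full stroke to the stop and ease it back slowly, over a couple of seconds or more, to its rest position without letting it spring back. Leave the loose spice jars and the roll of tape where they stand.

Things in the scene. Friction and masses are not known exactly. Their poses are not given: they have to be found in the camera images.
- stand: fixed label-roll stand: flat grey steel plate 100 x 330 x 12 mm with three upright steel spindles in a row along its y axis, 110 mm apart, the middle one at the plate's centre. Origin: centre of its underside.
- seat0 (a point): foot of one of the stand's three spindles: point on the spindle's axis at the plate's top face, z up. The spindle rises 65 mm above this point (22 mm diameter, the last 10 mm tapered to 10 mm).
- seat1 (a point): foot of one of the stand's three spindles: point on the spindle's axis at the plate's top face, z up. The spindle rises 65 mm above this point (22 mm diameter, the last 10 mm tapered to 10 mm).
- seat2 (a point): foot of one of the stand's three spindles: point on the spindle's axis at the plate's top face, z up. The spindle rises 65 mm above this point (22 mm diameter, the last 10 mm tapered to 10 mm).
- roll0: a fresh label roll: white paper ring wound on a brown cardboard core, 66 mm outside diameter, 50 mm high, 26 mm through bore, about 0.12 kg, standing on its flat end on the bench. Origin: centre of its underside, z up along the bore. May be absent (None).
- roll1: a fresh label roll: white paper ring wound on a brown cardboard core, 66 mm outside diameter, 50 mm high, 26 mm through bore, about 0.12 kg, standing on its flat end on the bench. Origin: centre of its underside, z up along the bore. May be absent (None).
- roll2: a fresh label roll: white paper ring wound on a brown cardboard core, 66 mm outside diameter, 50 mm high, 26 mm through bore, about 0.12 kg, standing on its flat end on the bench. Origin: centre of its underside, z up along the bore. May be absent (None).
- core0: a spent core: bare brown cardboard tube, 33 mm outside, 26 mm bore, 50 mm high, about 20 g, standing on one of the three spindles. Origin: centre of its underside, z along the bore. May be absent (None).
- core1: a spent core: bare brown cardboard tube, 33 mm outside, 26 mm bore, 50 mm high, about 20 g, standing on one of the three spindles. Origin: centre of its underside, z along the bore. May be absent (None).
- core2: a spent core: bare brown cardboard tube, 33 mm outside, 26 mm bore, 50 mm high, about 20 g, standing on one of the three spindles. Origin: centre of its underside, z along the bore. May be absent (None).
- carton: fixed open-topped cardboard waste carton, 170 (x) x 190 (y) x 75 (z) mm outside, walls and floor 5 mm, empty. Origin: centre of its underside.
- carton_in (a point): centre of the carton's inner floor, axes as the carton's; the rim is 70 mm above it
- press: fixed date coder: green machine, base 260 (x) x 120 (y) x 20 mm, column 175 mm high at its +x end, lever arm reaching towards -x. Origin: centre of its underside. The lever's hinge axis is level, parallel to its y axis, through the point 90 mm along +x and 150 mm above the origin.
- lever_grip (a point): middle of the lever's handle: a level black bar, 21 mm thick, about 75 mm of free length, that sticks out sideways (press +y) from the end of the lever arm, parallel to the hinge axis. This point is 200 mm from the hinge axis, offset 60 mm along press +y; it swings down with the lever from about 250 mm to 105 mm above the bench.
- lever (a joint): angle of the sprung lever: 0 at rest (arm 30 degrees above level, spring holds it there), grows as the handle is pulled down, stop at 0.75 rad. The spring pulls it back with up to about 10 N at the handle.
- jar0: bystander: closed spice jar, 44 mm diameter, 85 mm high; origin centre of underside
- jar1: bystander: closed spice jar, 44 mm diameter, 85 mm high; origin centre of underside
- jar2: bystander: closed spice jar, 44 mm diameter, 85 mm high; origin centre of underside
- jar3: bystander: closed spice jar, 44 mm diameter, 85 mm high; origin centre of underside
- tape: bystander: roll of amber packing tape, 110 mm outside, 76 mm bore, 48 mm high, too wide for the spindles; origin centre of underside
Things that resemble listed ones, but are neither listed nor needed, are in the scene too. Leave any blue look-alike of the roll1 alone.

How it is judged:
On the way, in this order (a step that is already met when the one before it is completed fails the run):
1. all spent cores in the carton and all fresh rolls seated on the spindles (x of core0 in the frame of carton_in between -0.085 and 0.085 m and y of core0 in the frame of carton_in between -0.095 and 0.095 m and z of core0 in the frame of carton_in between -0.01 and 0.075 m and x of core1 in the frame of carton_in between -0.085 and 0.085 m and y of core1 in the frame of carton_in between -0.095 and 0.095 m and z of core1 in the frame of carton_in between -0.01 and 0.075 m and x of core2 in the frame of carton_in between -0.085 and 0.085 m and y of core2 in the frame of carton_in between -0.095 and 0.095 m and z of core2 in the frame of carton_in between -0.01 and 0.075 m and ((horizontal distance between roll0 and seat0 below 0.007 m and z of roll0 in the frame of seat0 below 0.006 m and angle between roll0's own z axis and vertical below 0.12 rad) or (horizontal distance between roll0 and seat1 below 0.007 m and z of roll0 in the frame of seat1 below 0.006 m and angle between roll0's own z axis and vertical below 0.12 rad) or (horizontal distance between roll0 and seat2 below 0.007 m and z of roll0 in the frame of seat2 below 0.006 m and angle between roll0's own z axis and vertical below 0.12 rad)) and ((horizontal distance between roll1 and seat0 below 0.007 m and z of roll1 in the frame of seat0 below 0.006 m and angle between roll1's own z axis and vertical below 0.12 rad) or (horizontal distance between roll1 and seat1 below 0.007 m and z of roll1 in the frame of seat1 below 0.006 m and angle between roll1's own z axis and vertical below 0.12 rad) or (horizontal distance between roll1 and seat2 below 0.007 m and z of roll1 in the frame of seat2 below 0.006 m and angle between roll1's own z axis and vertical below 0.12 rad)) and ((horizontal distance between roll2 and seat0 below 0.007 m and z of roll2 in the frame of seat0 below 0.006 m and angle between roll2's own z axis and vertical below 0.12 rad) or (horizontal distance between roll2 and seat1 below 0.007 m and z of roll2 in the frame of seat1 below 0.006 m and angle between roll2's own z axis and vertical below 0.12 rad) or (horizontal distance between roll2 and seat2 below 0.007 m and z of roll2 in the frame of seat2 below 0.006 m and angle between roll2's own z axis and vertical below 0.12 rad))), for 0.2 s.
2. the lever pulled down to its stop (value of joint lever above 0.69 rad), for 0.1 s.
3. the lever back at rest (value of joint lever below 0.05 rad), for 0.2 s.
At the end, for the whole second after the job is handed in: Every spent core lies inside the carton, every fresh roll stands on a spindle of its own with its underside within 6 mm of the plate and its centre within 7 mm of the spindle's axis, the lever is within 0.05 rad of rest, and rolls and cores are at rest (all of step 1 and value of joint lever below 0.05 rad and linear speed of each of roll0, roll1, roll2, core0, core1, core2 below 0.05 m/s); the robot touches nothing.
It fails at once if the lever springs back faster than 1.5 rad/s (velocity of joint lever below -1.5 rad/s).
It fails at once if a jar or the tape roll is toppled or shifted more than 50 mm (distance of any of jar0, jar1, jar2, jar3, tape from where it was at the start of the episode above 0.05 m or angle between any of jar0, jar1, jar2, jar3, tape's own z axis and vertical above 0.6 rad).
Of roll0, roll1, roll2 only 2 to 3 are there at a start; the rules pass over those that are not, and their reading is None.
Of core0, core1, core2 only 2 to 3 are there at a start; the rules pass over those that are not, and their reading is None.
At some moment in a run one of roll0, roll1, roll2 may be knocked a few centimetres aside while the robot is not near it.
It also fails if it takes over 210 s, if anything falls off the work surface, if the arm or the gripper's body presses on something with over 40 N, if the wrist force passes 120 N, or if a joint passes its speed limit or range.

ROBOT

A 6-joint arm with a two-finger parallel gripper is mounted at the origin on the work surface. World frame = base frame: x ahead of the robot, y to its left, z up, the work surface at z = 0. Lengths are in m, angles in rad, forces in N, time in s.
With the tool pointing down it reaches from about 0.275 to 0.825 m from the base axis. Payload 4.9 kg.
Tool frame: the origin (TCP) lies midway between the tips of the shut fingers; the grasp point (between the pads) lies 19 mm behind it (grip_point_offset is the distance from the TCP to the grasp point, in m); z points along the fingers, y is the line along which they close (so a half turn about z gives the same grasp; the last joint's range is limited). The gripper opens to 85 mm and grips with 20 to 120 N. Pads are 22 mm wide; open, the fingers measure 114 mm over their backs; the gripper's body (76 mm by 85 mm) begins 54 mm behind the grasp point. The pads swing forward as they close: fully open they stand 13 mm farther back than shut.
Start: joints at [-1.333, 0.326, -0.193, 1.052, 0, 1.437], TCP at [0.2, -0.512, 0.204] pointing down, gripper open.
Joint ranges: [-2.65, 2.65], [-0.97, 1.79], [-1.3, 1.35], [-1.93, 2.1], [-1.47, 1.37], [-3.14, 3.14]. Speed limits (rad/s): [2.57, 2.57, 3.14, 3.14, 3.14, 3.14].

INTERFACE

Orientations are given as a rotation vector (axis times angle).
In Python, from cell import * gives the robot as it stands. Calls block until the motion is done:
- movep(position, orientation): joint-space move of the TCP to a pose.
- move_l(position, velocity=0.15, rot=None, until_force=None): straight line of the TCP; rot=None keeps the orientation; velocity is the mean speed in m/s. With until_force (N) it stops when the force on the tool has changed by that much, and returns True; else False.
- set_joints(angles): joint-space move.
- let_go() and grab(newtons=None): open the fingers fully, or close them until they stop; newtons is the grip in N (None keeps the last).
- sleep(seconds).
- ik(position, orientation): joint angles nearest the present ones, or None.
- get_state(): the state.
- grab_frame(name): name is "scene" or "top" or "wrist"; returns a dict with "img" (420x560x3 uint8, red, green, blue), "fx", "fy", "cx", "cy" (pixels), "cam_to_world" (4x4, takes a point from camera to world coordinates); the wrist camera has in their place "T_tool_cam" (4x4, takes a point from camera to tool coordinates, whose origin is the TCP and whose axes are the flange's). Camera axes: x right, y down, z forward; pixel columns grow to the right and rows downward; lengths in m; the calibration is good to about 2 mm. A picture is of the moment at which its call begins: read the wrist's pose just before it. There is no depth.
A pose or a line that the arm cannot do raises MotionError and nothing moves.
- sign_off(): hands the job in; it is judged then, once.
Trained networks look in the newest picture that a camera, given by its name, has taken for a name from the list of things; names that differ only in an ending like _2 or _b are one class to them, and where a whole thing is asked for, a point or a joint stands for the part that bears it (a point fixed in the world has none). Each returns a list of dicts, best first, with "score" (0 to 1); they miss things now and then, are a little off and sometimes report something else, mostly with a low value. They report only what shows in the picture. A call takes as long as a camera call. They do not tell look-alikes from the thing itself.
- spot_in(camera, name): "centre" ([column, row] in pixels, amid what is visible of it).
- silhouettes(camera, name): "mask" (420x560 bool, what is visible of it) and "centre" ([column, row] in pixels, amid what is visible of it).
- tip_of(camera, name): "centre" ([column, row] in pixels: a listed point, or the origin of a listed thing).
The state is a dict: "clock": time; "q": joint angles; "joint_velocities": joint speeds; "tau": joint torques, N m; "position": TCP position; "eef_rot": TCP orientation; "contact_force": force on the tool from outside, world axes, zero at the start; "wrist_torque": the same for the moment, N m; "finger_gap": opening from 0.0 (shut) to 1.0 (fully open); "grasp_force": force on a finger pad.
Only numpy, scipy, OpenCV 4.12 (cv2) and the standard library are available. Lean on these libraries where they do the work, as an engineer would, in place of code of your own. Each camera call takes 0.05 s, during which the arm holds its last target. There are 200 camera calls.

## Working session

There is one attempt and no reset: what is moved stays moved. The work goes in short steps, each a Python script; the robot and the scene stay as the last script left them, time stands still between calls to the robot, and variables do not carry over. Pictures are saved under pics/ and viewed, at most 14 in all, crops included, and the job is handed in when it is done.

```bash
mkdir -p pics; ls
cat > h.py <<'E'
from cell import *
import numpy as np, cv2
def save(f,n): cv2.imwrite('pics/'+n,f['img'][:,:,::-1])
def ray(f,px,z,T=None):
    T=np.array(f['cam_to_world']) if T is None else T
    d=T[:3,:3]@np.array([(px[0]-f['cx'])/f['fx'],(px[1]-f['cy'])/f['fy'],1])
    o=T[:3,3]; return o+d*(z-o[2])/d[2]
E
python3 - <<'E'
from h import *
for c in ('top','scene'):
    f=grab_frame(c); save(f,c+'0.png'); print(c,np.round(np.array(f['cam_to_world']),3).tolist(),f['fx'])
    for n,z in [('stand',0),('seat0',.012),('roll0',0),('core0',.012),('carton',0),('carton_in',.005),('press',0),('lever_grip',.25),('jar0',0),('tape',0)]:
        for r in tip_of(c,n): print(n,np.round(r['centre'],1),round(r['score'],2),np.round(ray(f,r['centre'],z)[:2],3))
s=get_state();print(s['clock'],s['position'],s['eef_rot'],s['finger_gap'])
E
```

```text
pics
top [[0.006, -0.991, 0.135, 0.388], [-1.0, -0.005, 0.004, -0.016], [-0.003, -0.135, -0.991, 1.444], [0.0, 0.0, 0.0, 1.0]] 489.39660473878774
stand [185.8 211. ] 0.9 [0.569 0.269]
stand [415.3 227.6] 0.42 [ 0.523 -0.412]
seat0 [214.6 193.8] 0.94 [0.619 0.183]
seat0 [155.8 230.4] 0.83 [0.51  0.353]
seat0 [184.  210.4] 0.81 [0.569 0.272]
seat0 [184.6 212.1] 0.36 [0.564 0.27 ]
roll0 [268.1 261.6] 0.88 [0.421 0.023]
roll0 [225.7 257.6] 0.64 [0.432 0.148]
roll0 [325.8 253.5] 0.63 [ 0.445 -0.147]
roll0 [219.2 304.9] 0.56 [0.295 0.164]
core0 [216.3 190.9] 0.57 [0.628 0.178]
core0 [156.4 227.1] 0.57 [0.519 0.352]
carton [299.  184.3] 0.74 [ 0.651 -0.068]
carton [190.2 287.8] 0.44 [0.343 0.249]
carton_in [303.5 187.8] 0.82 [ 0.64  -0.081]
carton_in [305.7 183.1] 0.34 [ 0.654 -0.088]
carton_in [215.8 190.2] 0.18 [0.631 0.181]
press [413.3 231.1] 0.58 [ 0.513 -0.406]
lever_grip [402.4 227.5] 0.86 [ 0.5   -0.312]
jar0 [248.  150.9] 0.85 [0.753 0.087]
jar0 [281.  137.5] 0.54 [ 0.795 -0.013]
jar0 [192.3 287.8] 0.53 [0.344 0.243]
jar0 [363.7 292. ] 0.49 [ 0.334 -0.256]
tape [142.  288.7] 0.8 [0
[... 433 characters left out ...]
2 308.7] 0.66 [0.62 0.17]
roll0 [354.2 280.5] 0.62 [0.426 0.152]
roll0 [296.  230.7] 0.57 [ 0.455 -0.149]
core0 [375.2 339.3] 0.65 [0.515 0.363]
core0 [302.7 310.2] 0.56 [0.627 0.184]
core0 [433.2 324.3] 0.24 [0.351 0.401]
carton [252.8 258.2] 0.68 [ 0.648 -0.095]
carton_in [255.5 260.5] 0.71 [ 0.647 -0.075]
press [246.3 198.9] 0.75 [ 0.521 -0.42 ]
press [217.7 295.4] 0.66 [0.808 0.002]
lever_grip [260.7 152.1] 0.66 [ 0.502 -0.302]
jar0 [240.6 307.2] 0.83 [0.768 0.077]
jar0 [398.5 291.2] 0.79 [0.34  0.253]
jar0 [311.1 208.6] 0.61 [ 0.339 -0.237]
tape [430.9 323.9] 0.62 [0.346 0.391]
1.1 [ 0.19983011 -0.5124321   0.20429704] [ 3.08744783e+00  5.80697624e-01 -3.17429316e-06] 1.0007781456332603
```

View pics/top0.png

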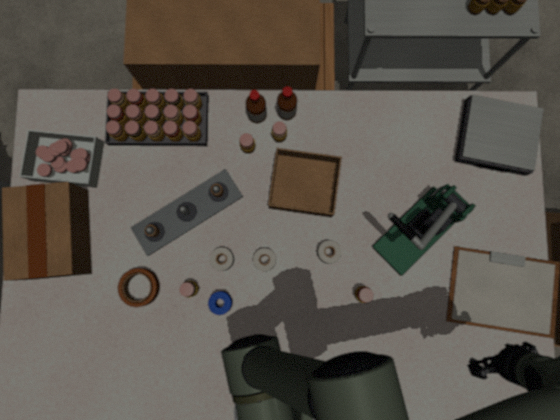

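View pics/scene0.png

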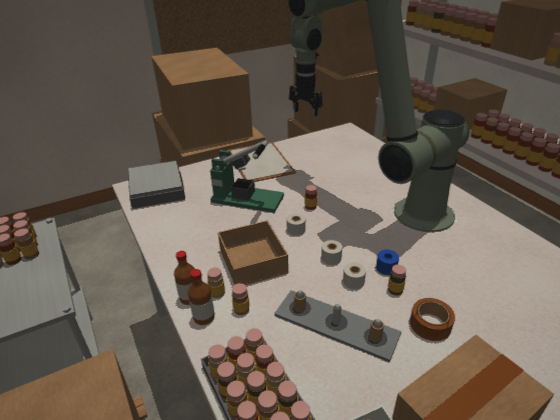

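The top view shows three white rolls at (221,258), (263,259) and (329,251), with a blue look-alike at (220,302). There are cores on the end spindles at (218,190) and (152,230), and the middle spindle is bare. The scene view agrees. The carton, press and jars are where the networks put them. Next I'll hover over the stand and refine the positions with the wrist camera.

```bash
cat >> h.py <<'E'
from scipy.spatial.transform import Rotation as Ro
def rot(yaw): return (Ro.from_euler('z',yaw)*Ro.from_matrix(np.diag([1.,-1,-1]))).as_rotvec()
def rotn(yaw):  # of the two half-turn equal grasps take the one with last joint most central / nearest
    p=get_state()['position']; best=None
    for y in (yaw,yaw+np.pi):
        j=ik([0.5,0.1,0.2],rot(y))
        if j is not None and (best is None or abs(j[5])<best[0]): best=(abs(j[5]),y)
    return rot(best[1])
def wcam():
    s=get_state(); f=grab_frame('wrist')
    T=np.eye(4); T[:3,:3]=Ro.from_rotvec(s['eef_rot']).as_matrix(); T[:3,3]=s['position']
    return f,T@np.array(f['T_tool_cam'])
def pix(f,T,p):
    c=np.linalg.inv(T)@np.r_[p,1]; return np.array([f['cx']+f['fx']*c[0]/c[2],f['cy']+f['fy']*c[1]/c[2]])
def goxy(x,y,z,r,**k): move_l([x,y,z],rot=r,**k)
E
python3 - <<'E'
from h import *
p=get_state()['position']; move_l([p[0],p[1],.42],velocity=.3)
r=rotn(np.radians(122)); movep([.55,.25,.42],r)
f,T=wcam(); save(f,'w1.png'); print(np.round(f['T_tool_cam'],3).tolist(),np.round(T,3).tolist(),f['fx'])
for n,z in [('seat0',.012),('core0',.012),('roll0',0),('stand',0)]:
    for q in tip_of('wrist',n): print(n,np.round(q['centre'],1),round(q['score'],2),np.round(ray(f,q['centre'],z,T)[:2],4))
s=get_state();print(s['clock'],s['position'],s['q'])
E
```

```text
[[0.0, -0.96, -0.282, 0.07], [1.0, 0.0, -0.0, -0.0], [0.0, -0.282, 0.96, -0.169], [0.0, 0.0, 0.0, 1.0]] [[0.849, 0.508, 0.149, 0.513], [0.529, -0.814, -0.239, 0.309], [-0.0, 0.282, -0.959, 0.589], [0.0, 0.0, 0.0, 1.0]] 296.9835921387276
seat0 [290.7 101.3] 0.86 [0.5035 0.3588]
seat0 [291.6 163.8] 0.78 [0.5655 0.2647]
seat0 [292. 220.] 0.56 [0.6271 0.1696]
core0 [292.5 102.8] 0.73 [0.5076 0.3583]
core0 [289.4 220.9] 0.51 [0.6237 0.1652]
roll0 [200.  172.1] 0.93 [0.4214 0.154 ]
roll0 [177.  225.4] 0.88 [0.4323 0.0298]
roll0 [147.5 298.3] 0.83 [ 0.4529 -0.1607]
roll0 [144.2 139.4] 0.81 [0.3012 0.1531]
stand [293.6 165.8] 0.69 [0.572  0.2625]
stand [187.7 110.5] 0.49 [0.3484 0.2442]
5.1667 [0.55016677 0.2495951  0.42      ] [ 3.03790646e-01  4.13939211e-01  4.78157900e-01  1.63503443e+00
 -3.19934029e-05  1.31682036e+00]
```

View pics/w1.png

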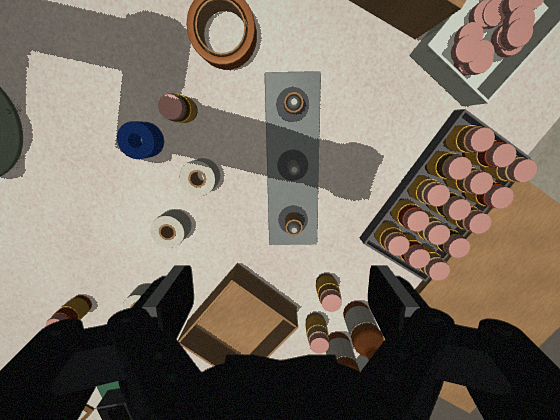

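The wrist view shows the plate upright in the picture, with cores at (292,102) and (292,221) and the bare spindle at (292,165). The rolls are at (200,177), (170,228) and (147,298). I'll measure each spindle up close from two opposite tool yaws, which cancels the camera bias.

```bash
cat > seats.py <<'E'
from h import *
S=np.array([[.5055,.3588],[.5655,.2647],[.6255,.168]])
out={}
for yaw in (np.radians(122),np.radians(-58)):
    for i in (0,1,2) if yaw>0 else (2,1,0):
        movep([*S[i],.20],rot(yaw)); f,T=wcam()
        if yaw>0 and i==0: save(f,'w2.png')
        for n,z in [('seat0',.012),('core0',.012)]:
            for q in tip_of('wrist',n):
                p=ray(f,q['centre'],z,T)[:2]
                if np.linalg.norm(p-S[i])<.03: print(round(np.degrees(yaw)),i,n,np.round(q['centre'],1),round(q['score'],2),np.round(p,4))
        # whole-core mask centre at mid height
print(get_state()['clock'])
E
python3 seats.py
```

```text
122 0 seat0 [281.7 190.8] 0.95 [0.5096 0.3572]
122 0 seat0 [278.9 188. ] 0.44 [0.5049 0.3583]
122 0 core0 [280.6 192. ] 0.78 [0.5093 0.3552]
122 1 seat0 [279.5 189. ] 0.72 [0.5656 0.2623]
122 2 seat0 [284.8 185.5] 0.91 [0.6274 0.174 ]
122 2 core0 [283.  188.8] 0.7 [0.6278 0.1694]
-58 2 seat0 [278.7 193. ] 0.95 [0.6251 0.1715]
-58 2 core0 [270.8 189.1] 0.67 [0.6358 0.1725]
-58 1 seat0 [278.1 187.8] 0.62 [0.5689 0.2638]
-58 0 seat0 [277.3 186.4] 0.72 [0.511  0.3562]
-58 0 core0 [281.6 188.5] 0.79 [0.5052 0.3556]
11.8167
```

View pics/w2.png

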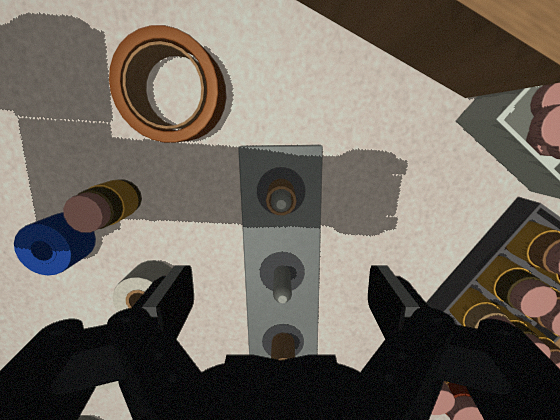

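Two opposite views agree within about 2 mm, so the seat fit is good. Now the cores.

```bash
cat >> h.py <<'E'
SEAT=np.array([[.5085,.3564],[.5675,.2636],[.6265,.1708]]); YAW=np.radians(122.45); CART=np.array([.646,-.08])
def best(p,yaw):
    c=[(abs(j[5]),y) for y in (yaw,yaw+np.pi,yaw-np.pi) for j in [ik(p,rot(y))] if j is not None]
    return rot(min(c)[1])
E
python3 - <<'E'
from h import *
for i,dx in ((0,-.03),(2,.03)):
    let_go()
    r=best([*SEAT[i],.2],YAW)
    movep([*SEAT[i],.2],r); move_l([*SEAT[i],.036],velocity=.12); grab(25)
    s=get_state(); print(i,s['finger_gap'],s['grasp_force'])
    move_l([*SEAT[i],.26],velocity=.15); print(get_state()['finger_gap'])
    c=[CART[0]+dx,CART[1],.26]; r=best(c,np.pi); movep(c,r)
    move_l([c[0],c[1],.075],velocity=.15); let_go(); move_l(c,velocity=.25)
f=grab_frame('top'); save(f,'top1.png')
for n,z in [('seat0',.012),('core0',.012),('roll0',0),('roll1',0)]:
    for q in tip_of('top',n): print(n,np.round(q['centre'],1),round(q['score'],2),np.round(ray(f,q['centre'],z)[:2],3))
movep([CART[0]-.03,CART[1]+.0,.33],best([CART[0],CART[1],.33],np.pi)); f,T=wcam(); save(f,'w3.png')
print(get_state()['clock'])
E
```

```text
0 0.23053826416171244 24.41784654278308
0.0016909183742695472
2 0.2295052927060147 24.455973071744666
-0.0026256572019455406
seat0 [182.7 212.5] 0.85 [0.563 0.276]
seat0 [153.5 231.4] 0.81 [0.507 0.36 ]
seat0 [217.6 191.2] 0.79 [0.627 0.174]
core0 [152.5 228.5] 0.68 [0.515 0.363]
core0 [218.8 188.5] 0.52 [0.635 0.171]
roll0 [224.  257.1] 0.78 [0.433 0.153]
roll0 [325.8 251.4] 0.61 [ 0.451 -0.147]
roll1 [224.  257.1] 0.78 [0.433 0.153]
roll1 [325.8 251.4] 0.61 [ 0.451 -0.147]
33.475
```

View pics/w3.png

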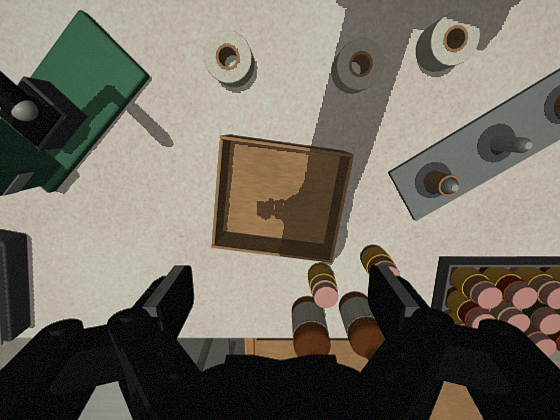

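The cores are still on the spindles (one shows at (440,183)). The pads closed on the spindles above the cores, so I'll go lower.

```bash
cat > cores.py <<'E'
from h import *
for i,dx in ((2,.03),(0,-.03)):
    let_go()
    r=best([*SEAT[i],.2],YAW)
    movep([*SEAT[i],.22],r); 
    if move_l([*SEAT[i],.018],velocity=.12,until_force=12): print('touch',get_state()['position'])
    grab(20)
    s=get_state(); print(i,s['finger_gap'],s['grasp_force'])
    move_l([*SEAT[i],.26],velocity=.15); g=get_state()['finger_gap']; print(g)
    if g<.1: print('missed'); continue
    c=[CART[0]+dx,CART[1],.26]; r=best(c,np.pi); movep(c,r)
    move_l([c[0],c[1],.06],velocity=.15); let_go(); move_l(c,velocity=.25)
movep([CART[0]-.03,CART[1],.33],best([CART[0],CART[1],.33],np.pi)); f,T=wcam(); save(f,'w4.png')
for q in tip_of('wrist','roll0'): print(np.round(q['centre'],1),round(q['score'],2),np.round(ray(f,q['centre'],0,T)[:2],4))
print(get_state()['clock'])
E
python3 cores.py
```

```text
2 0.37307662568745875 20.331737715750933
0.3708704790439639
0 0.37350312977676403 19.741052091121674
0.3760642064097068
[354.4  71. ] 0.88 [0.4603 0.0319]
[436.3  44.8] 0.83 [0.4245 0.152 ]
[234.   59.7] 0.71 [ 0.4448 -0.1516]
54.5417
```

View pics/w4.png

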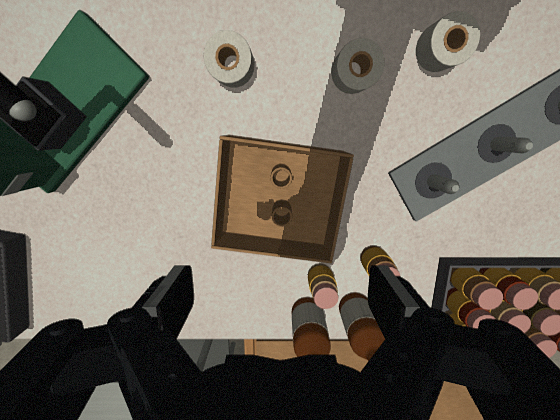

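Both cores lie in the carton at (281,176) and (281,212), and all the spindles are bare. Now the rolls, each picked in the placing orientation so the bias along tool x cancels.

```bash
cat > roll.py <<'E'
from h import *
import sys
def measure(p,r,z=.13):
    movep([*p,z],r); f,T=wcam()
    c=[ray(f,q['centre'],0,T)[:2] for q in tip_of('wrist','roll0')]
    c=[a for a in c if np.linalg.norm(a-p)<.07]
    if not c: return None
    return min(c,key=lambda a:np.linalg.norm(a-p))
def do(p,i):
    let_go(); r=best([*SEAT[i],.2],YAW); p=np.array(p); s0=get_state()['position']
    if s0[2]<.2: move_l([s0[0],s0[1],.26],velocity=.25)
    movep([*p,.22],r); ms=[]
    a=measure(p,r,.22); print('m',a)
    for k in range(3):
        b=measure(a,r,.13+.01*k); print('m',b)
        if b is not None: ms.append(b)
    a=np.median(ms,axis=0); print('pick',a)
    move_l([*a,.15]); 
    if move_l([*a,.010],velocity=.1,until_force=12): print('touch',get_state()['position'])
    grab(40); s=get_state(); print('gap',s['finger_gap'],s['grasp_force'],s['position'])
    move_l([*a,.2],velocity=.15); print('gap',get_state()['finger_gap'])
    t=SEAT[i]; movep([*t,.2],r); move_l([*t,.095],velocity=.12); sleep(.2)
    hit=move_l([*t,.0235],velocity=.05,until_force=10); s=get_state()
    print('hit',hit,s['position'],np.round(s['contact_force'],1),s['clock'])
    return hit
if __name__=='__main__':
    do([float(sys.argv[1]),float(sys.argv[2])],int(sys.argv[3]))
E
python3 roll.py .428 .152 2
```

```text
m [0.42741683 0.15692248]
m None
m [0.42974539 0.15157031]
m [0.4287055  0.15546254]
pick [0.42922545 0.15351643]
gap 0.7380141850342705 42.88771999999881 [0.42970962 0.15361959 0.01077408]
gap 0.7364181002528499
hit False [0.62681104 0.17084425 0.02387895] [ 0.4 -0.3 -0.9] 64.8417
```

Seated with no resistance. I'll release it, back off and do the next one.

Run:
```python
from roll import *
let_go(); s=get_state(); move_l([*s['position'][:2],.26],velocity=.2)
f=grab_frame('top'); 
for q in tip_of('top','roll0'): print(np.round(q['centre'],1),round(q['score'],2),np.round(ray(f,q['centre'],0)[:2],3))
do([.445,.028],1)
```

```text
[267.1 244.2] 0.95 [0.472 0.026]
[220.3 303.3] 0.79 [0.3  0.16]
[217.9 194.4] 0.61 [0.619 0.175]
[329.2 250.2] 0.56 [ 0.455 -0.157]
m [0.46025676 0.02949791]
m [0.46266254 0.02739303]
m [0.45943913 0.03084634]
m [0.45965561 0.02930229]
pick [0.45965561 0.02930229]
gap 0.7439659513808125 40.82336090505123 [0.46026611 0.02931015 0.0113005 ]
gap 0.7443769882416204
hit False [0.567856   0.2637101  0.02382818] [ 0.1 -0.5 -1.8] 76.7833
```

Run:
```python
from roll import *
let_go(); s=get_state(); move_l([*s['position'][:2],.26],velocity=.2)
do([.448,-.151],0)
let_go(); s=get_state(); move_l([*s['position'][:2],.26],velocity=.2)
movep([.48,.22,.4],best([.48,.22,.4],YAW)); f,T=wcam(); save(f,'w5.png')
f=grab_frame('scene'); save(f,'scene1.png')
for q in tip_of('scene','roll0'): print(np.round(q['centre'],1),round(q['score'],2),np.round(ray(f,q['centre'],.012)[:2],3))
```

```text
m NoneTraceback (most recent call last):
  File "<stdin>", line 3, in <module>
  File "roll.py", line 15, in do
    b=measure(a,r,.13+.01*k); print('m',b)
  File "roll.py", line 4, in measure
    movep([*p,z],r); f,T=wcam()
          ^^^^^^
TypeError: Value after * must be an iterable, not NoneType
```

```bash
sed -i "s/a=measure(p,r,.22); print('m',a)/a=measure(p,r,.22); a=p if a is None else a; print('m',a)/; s/    a=np.median/    assert len(ms)>1\n    a=np.median/" roll.py
python3 - <<'E'
from roll import *
do([.448,-.151],0)
let_go(); s=get_state(); move_l([*s['position'][:2],.26],velocity=.2)
movep([.48,.22,.4],best([.48,.22,.4],YAW)); f,T=wcam(); save(f,'w5.png')
f=grab_frame('scene'); save(f,'scene1.png')
for q in tip_of('scene','roll0'): print(np.round(q['centre'],1),round(q['score'],2),np.round(ray(f,q['centre'],.012)[:2],3))
E
```

```text
m [ 0.44936654 -0.1551103 ]
m None
m [ 0.45055072 -0.15262591]
m [ 0.45145452 -0.15435354]
pick [ 0.45100262 -0.15348972]
gap 0.7443080457367585 41.51994662359357 [ 0.45148328 -0.15373883  0.01110367]
gap 0.7390692464567872
hit False [0.50881593 0.35657405 0.02390658] [-0.3  0.  -1. ] 90.9333
[302.7 306.2] 0.91 [0.619 0.172]
[331.2 320.1] 0.81 [0.578 0.253]
[386.  267.4] 0.74 [0.316 0.164]
[375.7 336.4] 0.68 [0.508 0.356]
[250.4 263.1] 0.46 [ 0.67  -0.065]
```

View pics/w5.png

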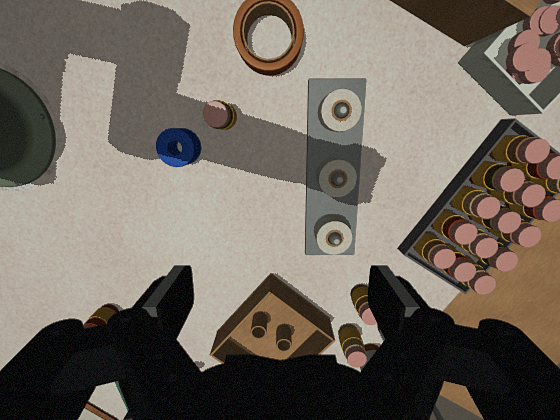

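View pics/scene1.png

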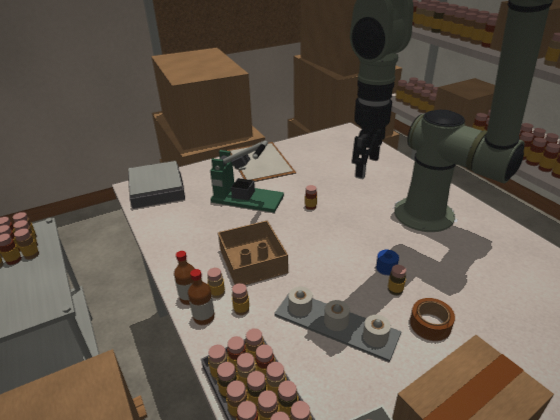

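All three rolls stand on the spindles at (342,110), (338,179) and (334,238), and both cores stand in the carton. On to the lever: I'll measure the press yaw and the grip point.

```bash
cat > press.py <<'E'
from h import *
def grip(cam,f,T,z=.25):
    return [(np.round(q['centre'],1),round(q['score'],2),np.round(ray(f,q['centre'],z,T)[:2],4)) for q in tip_of(cam,'lever_grip')]
for k,yaw in enumerate((np.pi/4,np.pi/4+np.pi)):
    try: movep([.50,-.31,.40],rot(yaw))
    except MotionError as e: print(e); continue
    f,T=wcam(); save(f,f'p{k}.png'); print(grip('wrist',f,T),get_state()['q'][5])
    g=f['img'].astype(int); m=((g[:,:,1]>g[:,:,0]*1.6)&(g[:,:,1]>g[:,:,2]*1.15)&(g[:,:,1]>30)).astype(np.uint8)*255
    c=max(cv2.findContours(cv2.morphologyEx(m,cv2.MORPH_OPEN,np.ones((3,3))),0,2)[0],key=cv2.contourArea)
    ap=cv2.approxPolyDP(c,4,True)[:,0]
    for a in ap: print(a,np.round(ray(f,a,.02,T)[:2],3),end=';')
    print()
f=grab_frame('top'); print(grip('top',f,np.array(f['cam_to_world'])))
f=grab_frame('scene'); print(grip('scene',f,np.array(f['cam_to_world'])))
print(get_state()['clock'])
E
python3 press.py; python3 -c "
import cv2,numpy as np,glob
cv2.imwrite('pics/pp.png',cv2.resize(np.hstack([cv2.imread('pics/p%d.png'%i) for i in range(2) ]),(800,300)))"
```

```text
[(array([283.8, 199.1]), 0.68, array([ 0.5012, -0.315 ]))] 1.67573166973188
[259 170] [ 0.471 -0.284];[258 187] [ 0.447 -0.304];[263 189] [ 0.451 -0.314];[258 189] [ 0.444 -0.307];[258 213] [ 0.411 -0.34 ];[270 214] [ 0.426 -0.357];[261 215] [ 0.412 -0.346];[258 222] [ 0.398 -0.352];[266 226] [ 0.403 -0.369];[258 224] [ 0.395 -0.355];[258 229] [ 0.387 -0.362];[274 230] [ 0.408 -0.386];[269 202] [ 0.441 -0.339];[274 197] [ 0.455 -0.339];[274 173] [ 0.487 -0.307];
[(array([278.4, 194.4]), 0.69, array([ 0.5001, -0.3144]))] -1.4657278807920284
[226 102] [ 0.485 -0.459];[227 111] [ 0.495 -0.448];[238 108] [ 0.477 -0.438];[244 113] [ 0.476 -0.425];[244 127] [ 0.493 -0.409];[270 128] [ 0.462 -0.375];[275 120] [ 0.446 -0.379];[273 128] [ 0.458 -0.372];[278 125] [ 0.448 -0.369];[291 139] [ 0.449 -0.336];[288 167] [ 0.488 -0.304];[303 167] [ 0.468 -0.284];[304 139] [ 0.432 -0.319];[287 130] [ 0.443 -0.352];[291 125] [ 0.432 -0.353];[304 134] [ 0.426 -0.325];[304 126] [ 0.417 -0.335];[296 125] [ 0.426 -0.346];[304 124] [ 0.415 -0.338];[299 121] [ 0.417 -0.348];[305 118] [ 0.406 -0.344];[304 100] [ 0.387 -0.366];[284 100] [ 0.412 -0.391];[288 111] [ 0.419 -0.373];[282 100] [ 0.414 -0.393];[233  99] [ 0.473 -0.454];[233 109] [ 0.485 -0.443];[231  99] [ 0.475 -0.457];
[(array([400.6, 226.9]), 0.71, array([ 0.5012, -0.3074]))]
[(array([261.3, 150. ]), 0.91, array([ 0.4937, -0.3151])), (array([246.6, 263.3]), 0.6, array([0.7771, 0.1784])), (array([397.8, 289.4]), 0.25, array([0.5291, 0.4195])), (array([374., 341.]), 0.15, array([0.6589, 0.502 ]))]
98.55
```

View pics/p0.png

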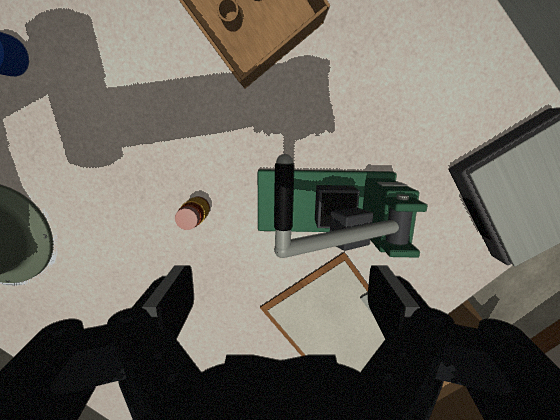

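The handle is at col 284, rows 160–250, vertical in the image, so the tool yaw matches press y (about 44.5°). First I'll check that the arc is reachable, then grip the handle and pull.

```bash
cat > lever.py <<'E'
from h import *
G=np.array([.5005,-.3145,.25]); a=np.radians(44.5); ey=np.array([np.cos(a),np.sin(a),0]); ex=np.array([ey[1],-ey[0],0]); ez=np.array([0,0,1.])
G=G+.006*ey
H=G+ex*.2*np.cos(np.pi/6)-ez*.1
def pose(th,yaw,phi0,back=0):
    g=H-ex*.2*np.cos(np.pi/6-th)+ez*.2*np.sin(np.pi/6-th)
    R=Ro.from_rotvec(ey*(phi0-th))*Ro.from_rotvec(rot(yaw))
    return g+R.apply([0,0,1])*(.025-back),R.as_rotvec()
def feasible():
    for yaw in (a,a+np.pi):
        for phi0 in (0,.2,.375,.5):
            js=[ik(*pose(t,yaw,phi0)) for t in np.linspace(-.03,.78,10)]
            print(round(yaw,2),phi0,all(j is not None for j in js), None if js[0] is None else np.round(js[0],2),None if js[-1] is None else np.round(js[-1],2))
E
python3 -c "
from lever import *
feasible(); print(get_state()['q'])"
```

```text
0.78 0 True [-0.68  0.42  0.01  1.19  0.    1.69] [-0.6   0.33 -1.13 -0.66 -0.14  1.71]
0.78 0.2 True [-0.69  0.59  0.26  1.47  0.02  1.67] [-0.62  0.26 -0.94 -0.2  -0.09  1.72]
0.78 0.375 True [-0.7   0.76  0.5   1.72  0.04  1.66] [-0.64  0.28 -0.76  0.13 -0.06  1.71]
0.78 0.5 True [-0.7   0.89  0.7   1.91  0.05  1.65] [-0.65  0.33 -0.62  0.34 -0.04  1.71]
3.92 0 True [-0.68  0.42  0.01  1.19  0.   -1.45] [-0.6   0.33 -1.13 -0.66 -0.14 -1.43]
3.92 0.2 True [-0.69  0.59  0.26  1.47  0.02 -1.47] [-0.62  0.26 -0.94 -0.2  -0.09 -1.43]
3.92 0.375 True [-0.7   0.76  0.5   1.72  0.04 -1.48] [-0.64  0.28 -0.76  0.13 -0.06 -1.43]
3.92 0.5 True [-0.7   0.89  0.7   1.91  0.05 -1.49] [-0.65  0.33 -0.62  0.34 -0.04 -1.43]
[-6.80453728e-01  3.67906918e-01  3.58858962e-01  1.56175769e+00
 -2.18540975e-05 -1.46578866e+00]
```

Run:
```python
from lever import *
yaw,ph=a,.2
def F(): return np.round(get_state()['contact_force'],1)
let_go(); p,r=pose(0,yaw,ph,back=.13); movep(p,r)
p,r=pose(0,yaw,ph); print('touch',move_l(p,velocity=.08,until_force=12)); print(get_state()['position']-p)
print(F()); grab(50); s=get_state(); print('gap',s['finger_gap'],s['grasp_force'],F(),s['clock'])
for t in np.linspace(0,.75,11)[1:]:
    p,r=pose(t,yaw,ph); h=move_l(p,velocity=.04,rot=r,until_force=30); s=get_state(); print(round(t,3),h,F(),round(s['finger_gap'],3),np.round(s['position']-p,4))
    if h: break
save(grab_frame('scene'),'scene2.png'); print(s['clock'])
```

```text
touch False
[ 0.0002616  -0.00021738  0.00041953]
[-1.4  0.8  0.6]
gap 0.16741887036967204 47.899319529533386 [-2.4  1.8  2.9] 103.8583
0.075 False [-3.1  2.5  6. ] 0.16 [-0.0002  0.0003  0.0007]
0.15 False [-3.5  2.9  7.3] 0.168 [-0.0003  0.0004  0.0005]
0.225 False [-3.9  4.2  7.2] 0.162 [-0.0003  0.0005  0.0003]
0.3 False [-4.5  3.4  7.5] 0.159 [-0.0003  0.0006  0.0002]
0.375 False [-4.   4.8  7. ] 0.16 [-0.0003  0.0006  0.0001]
0.45 False [-5.1  5.3  8.3] 0.161 [-0.0003  0.0006 -0.0001]
0.525 False [-4.6  5.8  7.7] 0.161 [-0.0003  0.0006 -0.0003]
0.6 False [-5.6  5.6  7.8] 0.158 [-0.0003  0.0006 -0.0004]
0.675 False [-6.9  6.8  8.3] 0.164 [-0.0003  0.0006 -0.0006]
0.75 False [-9.7  8.9 15.4] 0.161 [-0.0003  0.0005 -0.0002]
109.025
```

View pics/scene2.png

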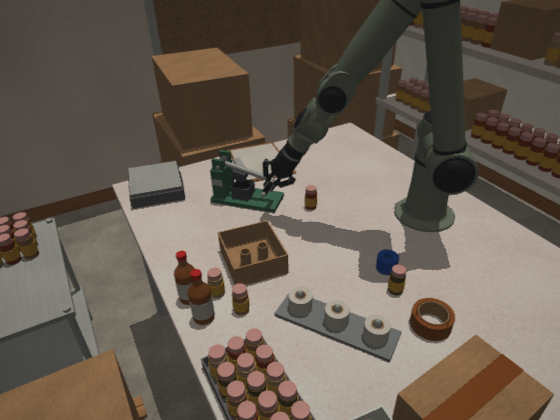

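The lever is fully down, and the force jump at 0.75 rad marks the stop. I'll hold briefly, then ease it back.

Run:
```python
from lever import *
yaw,ph=a,.2
def F(): return np.round(get_state()['contact_force'],1)
sleep(.4); t0=get_state()['clock']
for t in np.r_[np.linspace(.75,0,13)[1:],-.01,-.02]:
    p,r=pose(t,yaw,ph); h=move_l(p,velocity=.04,rot=r,until_force=25); s=get_state(); print(round(t,3),h,F(),round(s['finger_gap'],3),round(s['clock']-t0,1))
    if h: break
sleep(.3); print(F())
```

```text
0.688 False [-7.   6.1  8.5] 0.163 0.5
0.625 False [-6.   7.   8.2] 0.161 0.9
0.562 False [-6.   5.6  8.8] 0.159 1.4
0.5 False [-5.5  5.5  8.8] 0.164 1.8
0.438 False [-5.   5.   7.8] 0.162 2.2
0.375 False [-5.5  4.7  7.7] 0.162 2.7
0.312 False [-6.1  4.6  8.2] 0.159 3.2
0.25 False [-3.9  3.7  8.1] 0.163 3.6
0.188 False [-3.6  4.1  7. ] 0.164 4.1
0.125 False [-4.7  3.6  7.7] 0.162 4.5
0.062 False [-4.2  4.2  5.7] 0.165 5.0
0.0 False [-3.3  4.1  6.7] 0.163 5.4
-0.01 False [-3.9  4.2  0.3] 0.158 5.7
-0.02 False [-4.6  5.  -6.5] 0.16 5.9
[-4.6  5.  -6.4]
```

The vertical force flips sign, so the lever is at its rest stop. Next I'll release it, retreat and check.

Run:
```python
from lever import *
yaw,ph=a,.2
p,r=pose(-.012,yaw,ph); move_l(p,velocity=.02,rot=r)
let_go(); p,r=pose(-.012,yaw,ph,back=.14); move_l(p,velocity=.1); 
movep([.40,.0,.42],best([.4,0,.42],YAW)); sleep(.3)
save(grab_frame('scene'),'scene3.png'); s=get_state(); print(s['clock'],s['contact_force'])
movep([.48,.22,.4],best([.48,.22,.4],YAW)); f,T=wcam(); save(f,'w6.png'); print(get_state()['clock'])
```

```text
119.8833 [ 0.2096041  -0.35515466 -0.66085146]
120.8667
```

View pics/scene3.png

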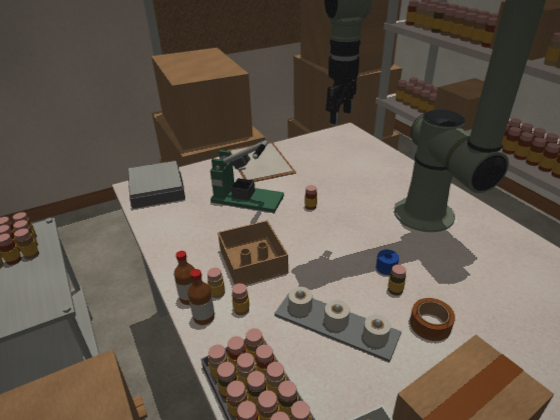

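View pics/w6.png

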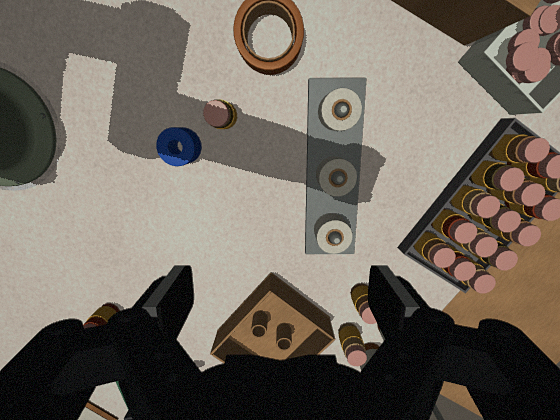

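The lever is up at rest (263,150). The rolls are seated at (342,110), (338,179) and (334,238), the cores are in the carton, and the jars and tape haven't moved.

```bash
python3 -c "
from cell import *
print(sign_off())"
```

```text
the job is handed in; nothing more can be done
None
```

I handed the job in at about 121 s: both spent cores are in the carton, all three fresh rolls are seated on their spindles, and the lever was pulled to its stop and eased back to rest over about 6 s; the hand-in returned no verdict, so this rests on the last pictures and force readings.

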